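# Lock the denture flask clamp with its extension bar

### The job

Lock the brass flask in the bench clamp: take the square steel extension bar out of its rack, slip its open end well onto the clamp's short lever and, with your hand at the bar's ribbed end, swing the lever over its dead point until it snaps fully home against its stop. Then take the bar off and lay it flat in the shallow steel tray. Do not push the lever with your bare hand, and leave the other things on the bench where they are.

Things in the scene. Friction and masses are not known exactly. Their poses are not given: they have to be found in the camera images.
- bar: Extension bar: straight square steel tube, 180 mm long, 24 x 24 mm outside, 17 x 17 mm bore, about 0.24 kg. Origin on its axis at mid length; its x axis runs along the bar towards the open mouth. From x = -90 (plugged end) to -15 mm it has black rubber ribs. At the start it lies level in the rack's slot, axis 46 mm above the bench, the mouth end jutting out 50 to 62 mm.
- bar_mouth (a point): Centre of the open mouth of the bar, on its axis (90 mm from the origin). Axes as the bar's.
- bar_grip (a point): Middle of the ribbed grip, on the bar's axis, 140 mm from the mouth. Axes as the bar's. Have the hand (grasp point) within 50 mm of it while throwing the lever.
- rack: Low aluminium case, 150 mm deep (its x, -85 to 65 mm), 160 mm wide (y), 76 mm high, fixed. Origin underneath; x points out of its open front. In the middle of the front a slot 48 mm wide, from 34 to 70 mm high and 142 mm deep, in which the bar lies; pull the bar straight out along the rack's x by 130 mm to free it. Below the jutting bar there is only the bench.
- clamp: Toggle clamp on a fixed grey base plate 110 x 300 x 12 mm. Origin on the bench, under the lever's pivot axis (vertical). The plate spans x -50 to 60, y -90 to 210 mm. The rubber-faced ram moves to +y and pushes the flask against the upright end stop, whose face is at y = 171 mm (90 mm high). The mechanism above the pivot reaches 90 mm high, at x -35 to 55, y -38 to 75 mm.
- lever_pivot (a point): The lever's pivot axis, at mid height of the lever, 65 mm above the bench. Axes as the clamp's.
- lever_tip (a point): Tip of the lever, 105 mm from the pivot; its x axis points outward along the lever, level.
- stub: The lever arm, level, 65 mm above the bench: origin on the pivot, x outward. A bare square steel stub 10 x 10 mm from 45 to 95 mm out, narrowed to 6 x 6 mm for the last 10 mm, for the bar's mouth; inside 45 mm it is 20 x 20 mm, a shoulder where the bar's mouth stops (60 mm of stub is then in the bar).
- lever (a joint): Angle of the lever, rad: 0 open (resting there under its spring), 1.2 locked against its stop. At 0 it points to the clamp's -x, turned 0.45 rad towards -y; growing, it swings clockwise seen from above, to 0.75 rad past -x on the +y (flask) side. The spring resists with up to about 1.8 N m, throws it back open if let go before the dead point at 1.0, and beyond that snaps it to 1.2.
- flask: Brass denture flask, 80 x 80 x 63 mm, 0.8 kg, loose, standing on the clamp's plate between ram and end stop. Origin under its centre. The ram pushes it home; it is not to be handled.
- tray: Shallow stainless tray, 250 (x) x 170 (y) x 16 mm, fixed; wall 4 mm, floor 4 to 5 mm thick. Origin on the bench under its centre.
- dish: Divided glass dish with cotton pellets, 80 mm across, 16 mm high; bystander. Origin under its centre.
- beaker: Glass of cotton rolls, 80 mm across, 85 mm high; bystander. Origin under its centre.
- bowl: White mixing bowl, 84 mm across, 50 mm high; bystander. Origin under its centre.
- cup: Green rinsing cup, 76 mm across, 95 mm high; bystander. Origin under its centre.
- jar: Small green glass jar, 38 mm across, 45 mm high; bystander. Origin under its centre.
- case0: Flat black storage case, 80 x 125 x 32 mm; bystander. Origin under its centre.
- case1: A second flat black storage case like the first; bystander.
Not all that is in view belongs to the job. Of the things that look like the bar, the larger one is meant.

How it is judged:
By the outcome, as a careful person would: the job done as asked, in the order asked, and still so for the second after the job is handed in, with the robot touching nothing.
It also fails if it takes over 69 s, if anything falls off the work surface, if the arm or the gripper's body presses on something with over 40 N, if the wrist force passes 120 N, or if a joint passes its speed limit or range.

### The arm

A 7-joint arm with a two-finger parallel gripper is mounted at the origin on the work surface. World frame = base frame: x ahead of the robot, y to its left, z up, the work surface at z = 0. Lengths are in m, angles in rad, forces in N, time in s.
With the tool pointing down it reaches from about 0.35 to 0.9 m from the base axis. Payload 8.1 kg.
Tool frame: the origin (TCP) lies between the finger pads; the fingertips stand 8 mm ahead of it and the grasp point (between the pads) lies 11 mm behind it (arm.tcp_to_tips is the distance from the TCP to the fingertips, in m); z points along the fingers, x is the direction in which the jaws open and shut, and the axes are right-handed (so a half turn about z gives the same grasp; the last joint's range is limited). The gripper opens to 92 mm and grips with 3 to 60 N. Pads are 19 mm wide; open, the fingers measure 130 mm over their backs; the gripper's body (75 mm by 190 mm) begins 47 mm behind the grasp point.
Start: joints at [-1.218, 0.434, 0.025, 1.573, -0.012, 1.134, -0.075], TCP at [0.275, 0.561, 0.235] pointing down, gripper open.
Joint ranges: [-2.62, 2.62], [-0.44, 2.09], [-1.27, 1.32], [0.08, 2.57], [-1.32, 4.46], [0.12, 2], [-2.74, 2.74]. Speed limits (rad/s): [2.22, 2.22, 3.01, 3.01, 3.14, 3.14, 3.14].

### API

Orientations are given as a rotation vector (axis times angle).
In Python, from cell import arm, eyes gives the robot as it stands.
- The arm moves only by the tool play_rows, never from a script. Its argument "rows" is a list of rows, each a list of 3 entries, a list of its own where there are three numbers: the shift along the tool's x, y, z each as a share of 50 cm, from -1 to 1, then the turn, a rotation vector about the tool's x, y, z each as a share of 60 degrees, from -1 to 1, then the opening, from -1 (shut) to 1 (fully open), so that 0 is half open. In form: [[[dx, dy, dz], [ax, ay, az], grip], ...]. A call has 1 to 10 rows; each row is the pose to reach, as a shift and turn from the pose commanded when the call began, along the tool's axes at that moment; what a row does not reach only later rows make up. A row lasts 1/10 s, in which the tool goes at most 50 mm and 8.59 degrees, less where a joint would pass 70% of its speed; a pose out of reach is approached as far as the arm can. A call with a number of a shift or a turn outside -1 to 1 is refused whole. A call with a gripper value outside its range is refused whole. The fingers move at their own pace and stop on an object; "newtons" is the grip in N (left out, the last holds). Time passes only in rows, so rows that repeat a pose let the fingers close. It gives the time, the measured TCP pose, the force and the opening at its end, in the units of the state.
- arm.observe(): the state, without advancing time (a new reading comes with each control period).
- eyes.get_image(name): name is "scene" or "top"; returns (picture, depth): 384x512x3 uint8, red, green, blue; 384x512 float32, m along the optical axis (not along the pixel's ray), 0 where there is no reading.
- eyes.get_calibration(name): a dict with "intrinsics" (3x3 intrinsics, pixels), "R" (3x3) and "t" (3): a world point X has camera coordinates R X + t. Camera axes: x right, y down, z forward; pixel columns grow to the right and rows downward; lengths in m; the calibration is good to about 2 mm. A picture is of the moment at which its call begins. get_calibration takes no time and is no camera call.
- arm.sign_off(): hands the job in, once; it reports no verdict.
The state is a dict: "clock": time; "joints": joint angles; "dq": joint speeds; "joint_efforts": joint torques, N m; "position": TCP position; "ee_rot": TCP orientation; "force": force on the tool from outside, world axes, zero at the start; "ft_torque": the same for the moment, N m; "width": opening from 0.0 (shut) to 1.0 (fully open).
Only numpy, scipy, OpenCV 4.12 (cv2) and the standard library are available. Lean on these libraries where they do the work, as an engineer would, in place of code of your own. Each camera call takes 0.05 s, during which the arm holds its last target.

## Working session

There is one attempt and no reset: what is moved stays moved. The work goes in short steps, Python scripts to look and compute and a tool call to move; the robot and the scene stay as the last step left them, time stands still between calls to the robot, and variables do not carry over. Pictures are saved under pics/ and viewed, and the job is handed in when it is done.

Besides the shell and the picture viewer there is one more tool, called after ">>>" by a JSON object that holds its "api" and its "payload". play_rows: Moves the arm, as the interface text tells. Its arguments: {"type":"object","properties":{"rows":{"type":"array","items":{"type":"array"}},"newtons":{"type":"number"}},"required":["rows"]}

```bash
ls; mkdir -p pics
python3 - <<'E'
from cell import arm, eyes
import cv2, numpy as np
print(arm.observe())
for n in ("scene","top"):
    im,d=eyes.get_image(n)
    cv2.imwrite(f"pics/{n}0.png",cv2.resize(im[:,:,::-1],(800,600),interpolation=cv2.INTER_CUBIC))
    np.savez(f"{n}0.npz",im=im,d=d)
    c=eyes.get_calibration(n);print(n,c)
E
```

```text
pics
{'clock': 0.0, 'joints': array([-1.21762462,  0.43524184,  0.0249529 ,  1.57408187, -0.01161493,
        1.13398994, -0.07509222]), 'dq': array([ 1.28221656e-04, -8.19708233e-04, -1.58129694e-03, -1.32601301e-04,
        6.95541440e-04, -1.63264436e-04,  4.41943406e-05]), 'joint_efforts': array([-6.25021221e-04, -6.67867827e+01,  9.84555557e-01, -3.14443946e+01,
       -6.05618348e-02,  4.30608855e-02,  1.49173675e-04]), 'position': array([0.27491606, 0.56074309, 0.2339389 ]), 'ee_rot': array([ 2.66512154e+00,  1.66158255e+00, -1.99283488e-03]), 'force': array([0.26790081, 0.30499195, 0.27866595]), 'ft_torque': array([ 0.03774347, -0.01009813, -0.02025686]), 'width': 1.0004570798642647}
scene {'intrinsics': array([[362.92937786,   0.        , 259.28183172],
       [  0.        , 362.92937786, 197.19333548],
       [  0.        ,   0.        ,   1.        ]]), 'R': array([[ 0.43141752,  0.90197355,  0.01796219],
       [ 0.72852912, -0.33657699, -0.59662488],
       [-0.5320942 ,  0.27048041, -0.80231921]]), 't': array([-0.20131525, -0.3313894 ,  1.32668343])}
top {'intrinsics': array([[424.64853144,   0.        , 249.29364119],
       [  0.        , 424.64853144, 190.89248428],
       [  0.        ,   0.        ,   1.        ]]), 'R': array([[-0.00549297, -0.99970863, -0.02350511],
       [-0.9844433 ,  0.00953412, -0.17544369],
       [ 0.17561668,  0.02217574, -0.98420883]]), 't': array([0.00760868, 0.52025126, 1.21622109])}
```

View pics/scene0.png

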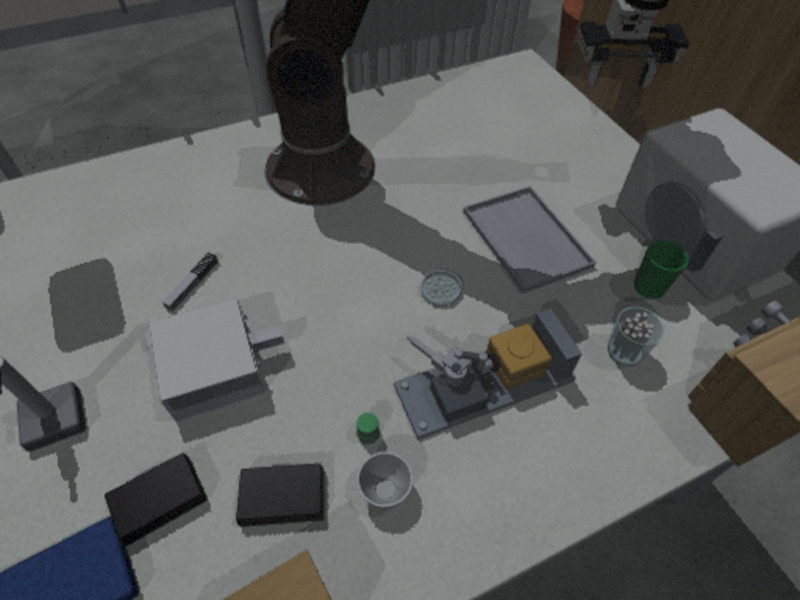

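View pics/top0.png

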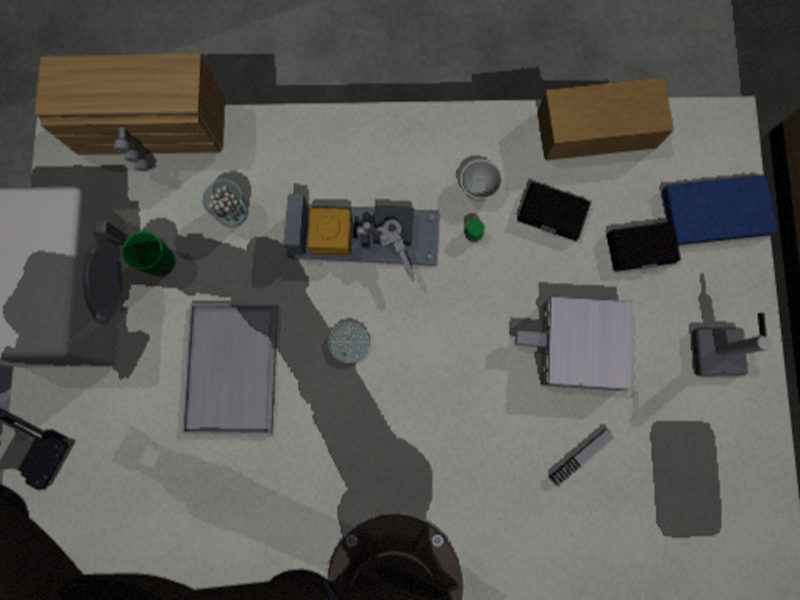

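Two things look like the bar: the one jutting from the rack (top picture 530,338) and the small ribbed one lying loose on the bench (top 580,455). The one in the rack fits, since it is larger and lies in the slot with its mouth out. I'll confirm with enlarged crops.

```bash
cat > h.py <<'E'
import numpy as np, cv2
from cell import arm, eyes
from scipy.spatial.transform import Rotation as Ro
def pix2z(n,u,v,z):
    c=eyes.get_calibration(n);K,R,t=c["intrinsics"],np.array(c["R"]),np.array(c["t"])
    ray=R.T@np.linalg.inv(K)@np.array([u,v,1.]);C=-R.T@t
    return C+ray*(z-C[2])/ray[2]
def proj(n,X):
    c=eyes.get_calibration(n);p=c["intrinsics"]@(np.array(c["R"])@np.array(X,float)+c["t"]);return p[:2]/p[2]
def cloud(n,d):
    c=eyes.get_calibration(n);K,R,t=c["intrinsics"],np.array(c["R"]),np.array(c["t"])
    v,u=np.mgrid[:d.shape[0],:d.shape[1]]
    P=np.stack([(u-K[0,2])/K[0,0]*d,(v-K[1,2])/K[1,1]*d,d],-1)
    return (P-t)@R
def crop(im,u0,v0,u1,v1,name,s):
    o=cv2.resize(im[v0:v1,u0:u1,::-1],None,fx=s,fy=s,interpolation=cv2.INTER_CUBIC)
    o=cv2.convertScaleAbs(o,alpha=1.5)
    for u in range((u0+9)//10*10,u1,10):
        cv2.line(o,((u-u0)*s,0),((u-u0)*s,6),(0,0,255),1);cv2.putText(o,str(u),((u-u0)*s+2,14),0,.35,(0,0,255))
    for v in range((v0+9)//10*10,v1,10):
        cv2.line(o,(0,(v-v0)*s),(6,(v-v0)*s),(0,0,255),1);cv2.putText(o,str(v),(8,(v-v0)*s+4),0,.35,(0,0,255))
    cv2.imwrite("pics/"+name,o)
E
python3 - <<'E'
from h import *
im=np.load("top0.npz")["im"]
crop(im,315,180,415,255,"t_rack.png",8)
crop(im,175,115,290,180,"t_clamp.png",6)
im=np.load("scene0.npz")["im"]
crop(im,90,185,190,260,"s_rack.png",8)
crop(im,250,195,375,285,"s_clamp.png",6)
E
```

```text
(no output)
```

View pics/t_rack.png

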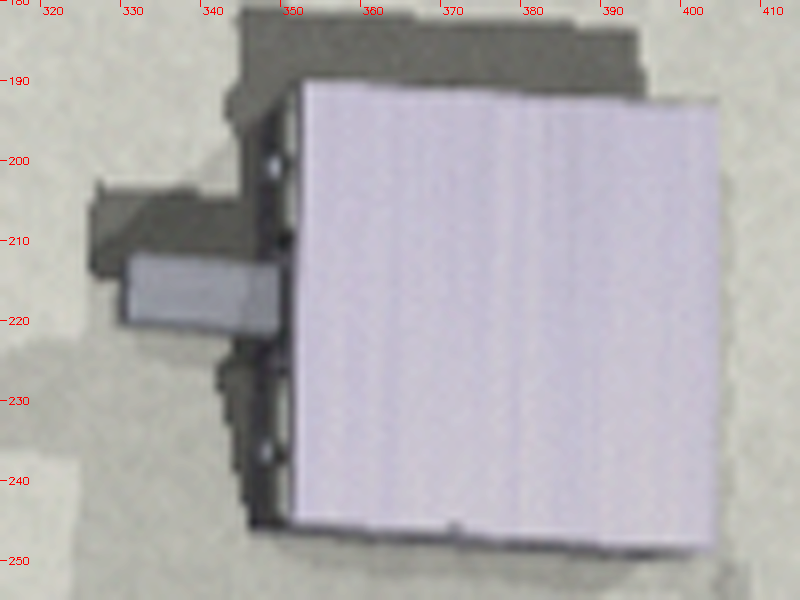

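View pics/t_clamp.png

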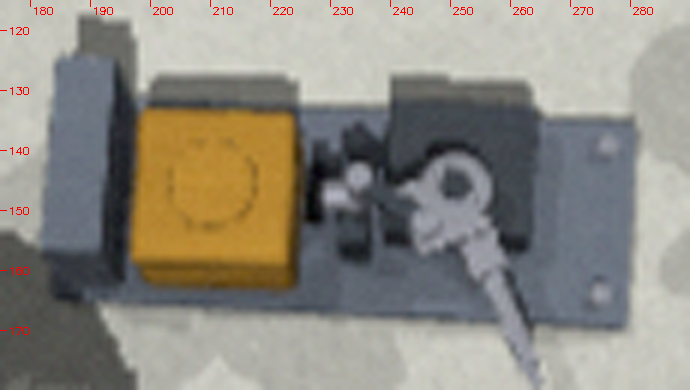

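View pics/s_rack.png

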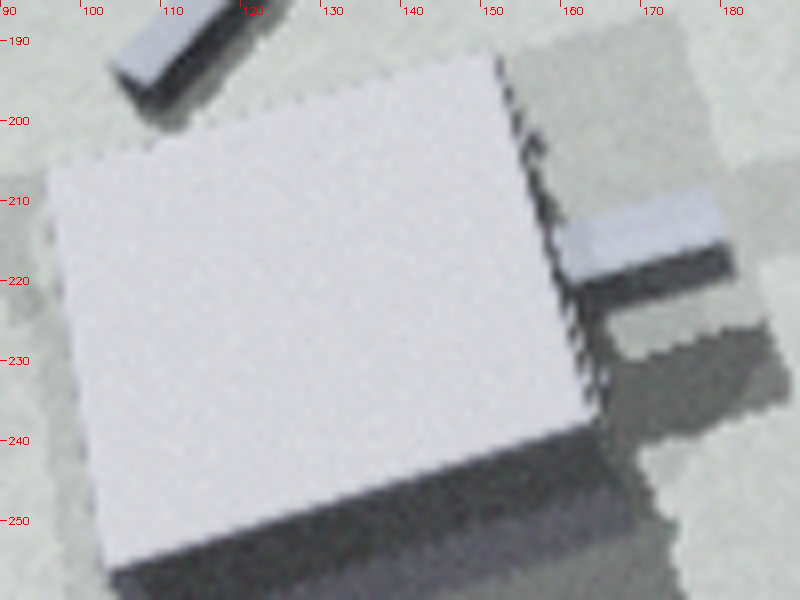

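View pics/s_clamp.png

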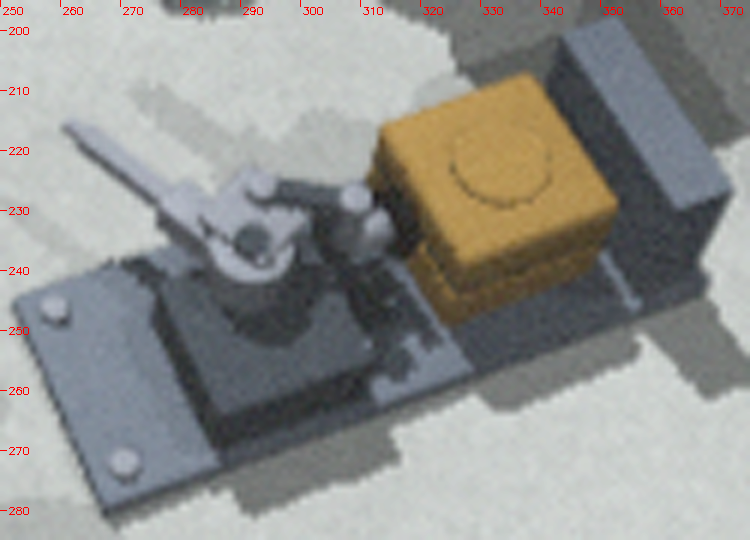

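Run:
```python
from h import *
z=np.load("top0.npz");im=z["im"];P=cloud("top",z["d"])
crop(im,225,130,295,185,"t_lev.png",10)
crop(im,110,185,245,280,"t_tray.png",5)
f=lambda n,L,z:[print(n,l,pix2z(n,*l,z).round(4)) for l in L]
f("top",[(331,212),(330.5,220.3),(349.5,213),(349.5,221.7)],.058)
f("scene",[(168,208.5),(171.5,215.5),(160,220),(158,212.5)],.058)
print("rack");f("top",[(352.5,190),(404,193),(404,248),(351.5,245.5)],.076)
f("scene",[(96.5,206),(151,191.5),(164,238),(104,256.5)],.076)
print("plate");f("top",[(281,134.5),(279.5,169.5)],.012)
f("scene",[(252,245),(268.5,281)],.012)
# depth points
for u,v in [(340,216),(345,217),(380,220),(250,163-3),(252,152),(262,175),(255,160),(215,150),(270,150)]: print(u,v,P[v,u].round(4))
```

```text
top (331, 212) [ 0.4536 -0.2337  0.058 ]
top (330.5, 220.3) [ 0.4294 -0.2313  0.058 ]
top (349.5, 213) [ 0.4502 -0.287   0.058 ]
top (349.5, 221.7) [ 0.4249 -0.2858  0.058 ]
scene (168, 208.5) [ 0.4261 -0.2562  0.058 ]
scene (171.5, 215.5) [ 0.452  -0.2545  0.058 ]
scene (160, 220) [ 0.453  -0.2863  0.058 ]
scene (158, 212.5) [ 0.4275 -0.2843  0.058 ]
rack
top (352.5, 190) [ 0.5147 -0.2949  0.076 ]
top (404, 193) [ 0.5045 -0.4416  0.076 ]
top (404, 248) [ 0.3478 -0.4308  0.076 ]
top (351.5, 245.5) [ 0.3557 -0.2845  0.076 ]
scene (96.5, 206) [ 0.3525 -0.4258  0.076 ]
scene (151, 191.5) [ 0.3653 -0.2822  0.076 ]
scene (164, 238) [ 0.5222 -0.2926  0.076 ]
scene (104, 256.5) [ 0.5111 -0.438   0.076 ]
plate
top (281, 134.5) [ 0.7043 -0.0956  0.012 ]
top (279.5, 169.5) [ 0.5923 -0.0889  0.012 ]
scene (252, 245) [ 0.601  -0.0862  0.012 ]
scene (268.5, 281) [ 0.7118 -0.0918  0.012 ]
340 216 [ 0.442  -0.2597  0.0554]
345 217 [ 0.4389 -0.2739  0.0558]
380 220 [ 0.4272 -0.3685  0.0761]
250 160 [0.6242 0.0018 0.0089]
252 152 [ 0.6294 -0.0057  0.0833]
262 175 [ 0.5633 -0.0344  0.0687]
255 160 [ 0.6068 -0.0143  0.0769]
215 150 [0.6404 0.1044 0.0702]
270 150 [ 0.6553 -0.0606  0.0099]
```

View pics/t_lev.png

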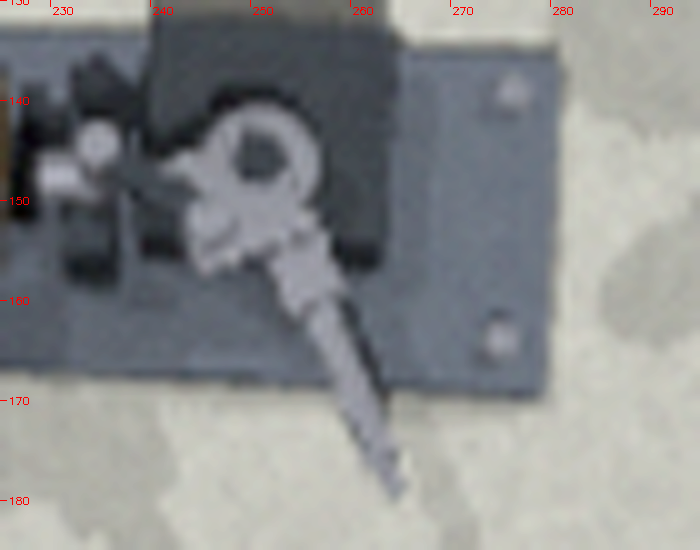

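View pics/t_tray.png

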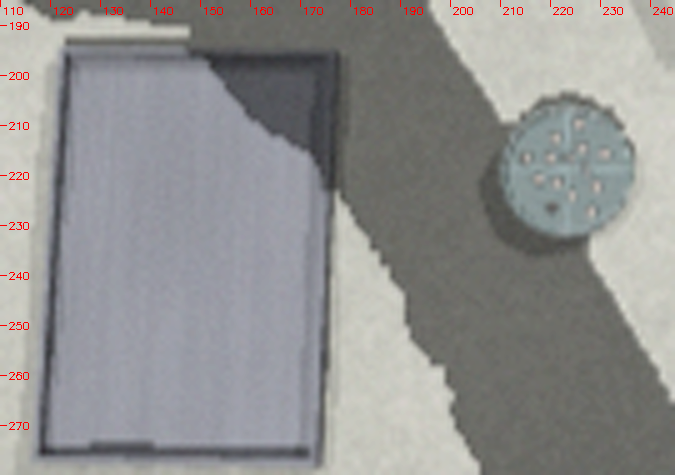

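Run:
```python
from h import *
o=.45
T=lambda n,L,z:np.array([pix2z(n,u-o,v-o,z) for u,v in L])
def show(name,A,B):
    print(name);print("top",A[:,:2].round(4).tolist());print("scn",B[:,:2].round(4).tolist())
show("bar: mouth x-hi, mouth x-lo, rackside hi, lo",T("top",[(331.2,211.8),(330.5,220.3),(349.6,213),(349.6,221.6)],.058),
 T("scene",[(181.2,215.2),(179.2,208.5),(161.2,220.3),(159.5,213)],.058))
show("rack FR-hi, BK-hi, BK-lo, FR-lo",T("top",[(352.5,190.2),(404.3,193),(404,248.2),(351.6,245.5)],.076),
 T("scene",[(164.6,237.6),(104,256.5),(96.3,206),(152,191.7)],.076))
show("plate right hi, lo",T("top",[(280.5,134.7),(279,169.8)],.012),T("scene",[(268,281.5),(252,245)],.012))
show("tip",T("top",[(264.8,179.3)],.069),T("scene",[(261.3,215.8)],.069))
show("pivot ring",T("top",[(251,145.8)],.087),T("scene",[(291.8,235)],.087))
show("flask top corners",T("top",[(197.5,134),(224.5,133.5),(224,159.5),(196.5,159)],.075),T("scene",[(327,238.5),(352.5,229),(338.5,207),(313.5,217)],.075)[[1,0,3,2]])
show("tray outer NW NE SE SW",T("top",[(122.5,196),(177.5,196),(174,278),(118,276.5)],.016),np.zeros((1,3)))
for k in ("top","scene"):
  z=np.load(k+"0.npz");P=cloud(k,z["d"])
  m=(P[...,2]>.062)&(P[...,2]<.08)&(P[...,0]>.3)&(P[...,0]<.56)&(P[...,1]<-.2)&(P[...,1]>-.5)
  q=P[m][:,:2]; r=cv2.minAreaRect(q.astype(np.float32));print(k,"rack",len(q),r,P[m][:,2].mean())
  m=(P[...,2]>.045)&(P[...,2]<.07)&(P[...,0]>.41)&(P[...,0]<.48)&(P[...,1]<-.2)&(P[...,1]>-.28)
  q=P[m]; r=cv2.minAreaRect(q[:,:2].astype(np.float32));print(k,"bar",len(q),r,np.median(q,0))
```

```text
bar: mouth x-hi, mouth x-lo, rackside hi, lo
top [[0.4555, -0.233], [0.4307, -0.23], [0.4515, -0.286], [0.4265, -0.2849]]
scn [[0.4601, -0.2314], [0.4369, -0.2294], [0.4534, -0.2844], [0.4288, -0.2818]]
rack FR-hi, BK-hi, BK-lo, FR-lo
top [[0.5154, -0.2936], [0.5058, -0.4413], [0.3485, -0.4296], [0.357, -0.2835]]
scn [[0.52, -0.2915], [0.5094, -0.4387], [0.3503, -0.427], [0.3651, -0.2806]]
plate right hi, lo
top [[0.7051, -0.0926], [0.5928, -0.086]]
scn [[0.7109, -0.094], [0.5992, -0.0867]]
tip
top [[0.5516, -0.0412]]
scn [[0.5587, -0.0408]]
pivot ring
top [[0.6485, -0.0017]]
scn [[0.6535, -0.0021]]
flask top corners
top [[0.6905, 0.158], [0.691, 0.0773], [0.6112, 0.0784], [0.6136, 0.1597]]
scn [[0.6981, 0.1532], [0.6943, 0.0783], [0.6235, 0.0806], [0.624, 0.1584]]
tray outer NW NE SE SW
top [[0.515, 0.394], [0.5134, 0.2249], [0.2682, 0.2293], [0.2733, 0.3959]]
scn [[0.0, 0.0]]
top rack 2925 ((0.43354862928390503, -0.3471108376979828), (0.1832123100757599, 0.1602531224489212), 85.55035400390625) 0.07537192237568607
top bar 148 ((0.44261959195137024, -0.25589874386787415), (0.04903917759656906, 0.024733996018767357), 83.66426086425781) [ 0.44197565 -0.25588025  0.05746243]
scene rack 3233 ((0.4348318874835968, -0.360315203666687), (0.15207533538341522, 0.16392917931079865), 85.7002182006836) 0.07428356040773773
scene bar 188 ((0.44473376870155334, -0.2557774782180786), (0.05093514174222946, 0.02676420845091343), 84.56929016113281) [ 0.44792031 -0.25584601  0.05611261]
```

```bash
cat >> h.py <<'E'
def go(pos,yaw,prev=None):
    """pos TCP world, yaw deg of tool x, tool down. prev=(pos,R) commanded"""
    if prev is None:
        s=arm.observe();p0=s["position"];R0=Ro.from_rotvec(s["ee_rot"])
    else: p0,R0=np.array(prev[0]),down(prev[1])
    R1=down(yaw)
    print("shift",((R0.inv().apply(np.array(pos)-p0))/.5).round(4).tolist(),"turn",((R0.inv()*R1).as_rotvec()/np.deg2rad(60)).round(4).tolist())
def down(yaw):
    a=np.deg2rad(yaw);c,s=np.cos(a),np.sin(a)
    return Ro.from_matrix(np.array([[c,s,0],[s,-c,0],[0,0,-1.]]))
def st():
    s=arm.observe();R=Ro.from_rotvec(s["ee_rot"]).as_matrix()
    print("t",round(s["clock"],2),"p",s["position"].round(4),"yaw",np.rad2deg(np.arctan2(R[1,0],R[0,0])).round(2),"tilt",R[:2,2].round(4),"F",s["force"].round(1),"M",s["ft_torque"].round(2),"w",round(s["width"],3),"j",s["joints"].round(2))
E
python3 - <<'E'
from h import *
st()
go([.36,.15,.235],30)
go([.4432,-.2569,.15],-5.5,([.36,.15,.235],30))
E
```

```text
t 0.1 p [0.275  0.5608 0.234 ] yaw 63.88 tilt [-0.0005 -0.0013] F [-1.1  0.4 -0.3] M [0.01 0.01 0.01] w 0.998 j [-1.22  0.44  0.02  1.57 -0.01  1.13 -0.08]
shift [-0.6628, 0.5144, -0.0009] turn [0.0005, 0.0012, 0.5647]
shift [-0.2628, 0.788, 0.17] turn [0.0, 0.0, 0.5917]
```

>>> {"api": "play_rows", "payload": {"rows": [[[-0.66, 0.51, 0], [0, 0, 0.56], 1], [[-0.66, 0.51, 0], [0, 0, 0.56], 1], [[-0.66, 0.51, 0], [0, 0, 0.56], 1], [[-0.66, 0.51, 0], [0, 0, 0.56], 1], [[-0.66, 0.51, 0], [0, 0, 0.56], 1], [[-0.66, 0.51, 0], [0, 0, 0.56], 1], [[-0.66, 0.51, 0], [0, 0, 0.56], 1], [[-0.66, 0.51, 0], [0, 0, 0.56], 1], [[-0.66, 0.51, 0], [0, 0, 0.56], 1]]}}

```text
clock: 1.0
position: [0.3588, 0.1479, 0.2346]
ee_rot: [3.034, 0.813, -0.001]
force: [-0.8, 1.0, -0.8]
width: 0.998
```

Run:
```python
from h import *
st()
go([.4432,-.2569,.13],-5.5)
```

```text
t 1.0 p [0.3588 0.1479 0.2346] yaw 29.99 tilt [-0.0006 -0.0007] F [-0.8  1.  -0.8] M [0.01 0.03 0.04] w 0.998 j [-0.85  0.03  0.34  2.12 -0.01  1.    0.01]
shift [-0.2583, 0.7854, 0.2096] turn [0.0005, 0.0007, 0.5915]
```

>>> {"api": "play_rows", "payload": {"rows": [[[-0.258, 0.785, 0.21], [0, 0, 0.592], 1], [[-0.258, 0.785, 0.21], [0, 0, 0.592], 1], [[-0.258, 0.785, 0.21], [0, 0, 0.592], 1], [[-0.258, 0.785, 0.21], [0, 0, 0.592], 1], [[-0.258, 0.785, 0.21], [0, 0, 0.592], 1], [[-0.258, 0.785, 0.21], [0, 0, 0.592], 1], [[-0.258, 0.785, 0.21], [0, 0, 0.592], 1], [[-0.258, 0.785, 0.21], [0, 0, 0.592], 1], [[-0.258, 0.785, 0.21], [0, 0, 0.592], 1], [[-0.258, 0.785, 0.21], [0, 0, 0.592], 1]]}}

```text
clock: 2.0
position: [0.4446, -0.2555, 0.1288]
ee_rot: [3.136, -0.152, -0.002]
force: [-0.5, 1.1, -0.4]
width: 0.999
```

Run:
```python
from h import *
st()
for n,b in (("scene",(110,150,210,225)),("top",(300,165,400,240))):
    im,d=eyes.get_image(n); crop(im,*b,f"{n[0]}_g1.png",7)
st()
s=arm.observe();p=s["position"]
for n in("scene","top"):
  R=Ro.from_rotvec(s["ee_rot"]).as_matrix()
  print(n,[proj(n,p+R@np.array([x,0,.008])).round(1).tolist() for x in (-.046,.046)])
```

```text
t 2.0 p [ 0.4446 -0.2555  0.1288] yaw -5.55 tilt [-0.0014 -0.0023] F [-0.5  1.1 -0.4] M [-0.1   0.07  0.01] w 0.999 j [-0.05  0.42  0.63  2.01 -0.33  0.81  0.67]
t 2.1 p [ 0.4447 -0.2514  0.1292] yaw -5.32 tilt [-0.0014  0.0005] F [ 0.5 -0.2 -0.7] M [-0.06  0.07 -0.01] w 0.997 j [-0.06  0.42  0.63  2.01 -0.33  0.81  0.67]
scene [[163.8, 185.7], [171.3, 213.2]]
top [[340.6, 228.9], [342.2, 195.8]]
```

View pics/s_g1.png

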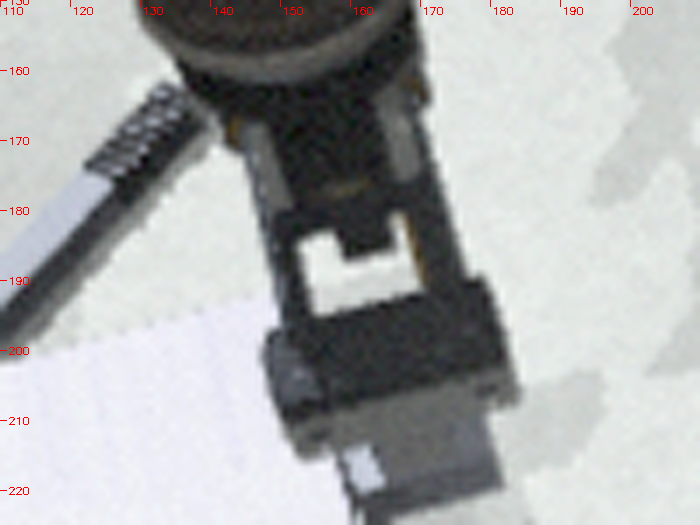

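View pics/t_g1.png

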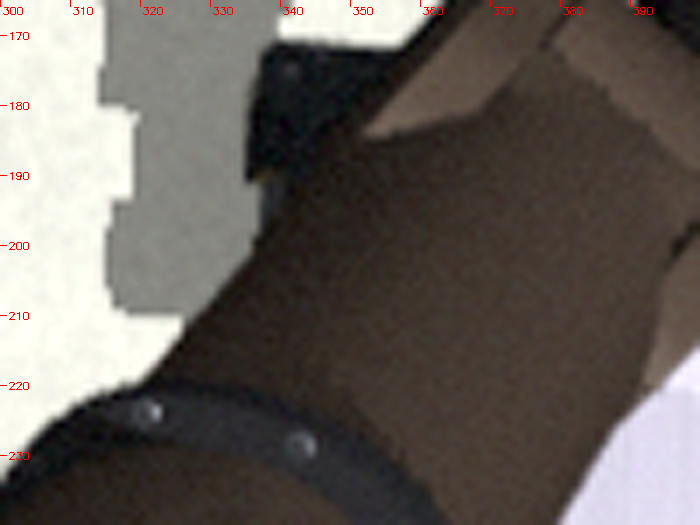

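Run:
```python
from h import *
st();go([.443,-.2555,.037],-5.5)
```

```text
t 2.1 p [ 0.4447 -0.2514  0.1292] yaw -5.32 tilt [-0.0014  0.0005] F [ 0.5 -0.2 -0.7] M [-0.06  0.07 -0.01] w 0.997 j [-0.06  0.42  0.63  2.01 -0.33  0.81  0.67]
shift [-0.0024, 0.0086, 0.1845] turn [-0.0003, 0.0014, 0.003]
```

>>> {"api": "play_rows", "payload": {"rows": [[[-0.003, 0.008, 0.09], [0, 0, 0], 1], [[-0.003, 0.008, 0.15], [0, 0, 0], 1], [[-0.003, 0.008, 0.184], [0, 0, 0], 1], [[-0.003, 0.008, 0.184], [0, 0, 0], 0], [[-0.003, 0.008, 0.184], [0, 0, 0], -1], [[-0.003, 0.008, 0.184], [0, 0, 0], -1], [[-0.003, 0.008, 0.184], [0, 0, 0], -1], [[-0.003, 0.008, 0.184], [0, 0, 0], -1], [[-0.003, 0.008, 0.184], [0, 0, 0], -1], [[-0.003, 0.008, 0.184], [0, 0, 0], -1]], "newtons": 45}}

```text
clock: 3.1
position: [0.4436, -0.2552, 0.0379]
ee_rot: [3.138, -0.144, 0.001]
force: [-0.3, 0.7, -1.1]
width: 0.438
```

Run:
```python
from h import *
st()
```

```text
t 3.1 p [ 0.4436 -0.2552  0.0379] yaw -5.24 tilt [ 0.0004 -0.    ] F [-0.3  0.7 -1.1] M [-0.01  0.08  0.03] w 0.438 j [ 0.05  0.56  0.51  2.08 -0.47  0.62  0.79]
```

Still closing (bar is about 0.26).

>>> {"api": "play_rows", "payload": {"rows": [[[0, 0, 0], [0, 0, 0], -1], [[0, 0, 0], [0, 0, 0], -1], [[0, 0, 0], [0, 0, 0], -1], [[0, 0, 0], [0, 0, 0], -1], [[0, 0, 0], [0, 0, 0], -1], [[0, 0, 0], [0, 0, 0], -1]]}}

```text
clock: 3.7
position: [0.4435, -0.2552, 0.0377]
ee_rot: [-3.138, 0.144, -0.0]
force: [-0.1, -0.8, 0.3]
width: 0.259
```

Run:
```python
from h import *
st()
a=np.deg2rad(86);p=arm.observe()["position"]
go(p+np.array([0,0,.004]),-5.3)
go(p+np.array([.14*np.cos(a),.14*np.sin(a),.006]),-4.5)
```

```text
t 3.7 p [ 0.4435 -0.2552  0.0377] yaw -5.24 tilt [0. 0.] F [-0.1 -0.8  0.3] M [-0.05  0.08  0.02] w 0.259 j [ 0.05  0.56  0.51  2.08 -0.47  0.62  0.79]
shift [0.0, -0.0, -0.008] turn [-0.0, -0.0, 0.001]
shift [-0.0061, -0.2799, -0.012] turn [-0.0, -0.0, -0.0124]
```

>>> {"api": "play_rows", "payload": {"rows": [[[0, 0, -0.01], [0, 0, 0], -1], [[0, -0.04, -0.01], [0, 0, 0], -1], [[-0.002, -0.08, -0.01], [0, 0, 0], -1], [[-0.003, -0.13, -0.01], [0, 0, 0], -1], [[-0.004, -0.18, -0.01], [0, 0, 0], -1], [[-0.005, -0.23, -0.01], [0, 0, 0], -1], [[-0.006, -0.28, -0.01], [0, 0, 0], -1], [[-0.007, -0.32, -0.01], [0, 0, 0], -1], [[-0.007, -0.32, -0.01], [0, 0, 0], -1]]}}

```text
clock: 4.6
position: [0.4545, -0.0923, 0.0426]
ee_rot: [-3.137, 0.137, 0.002]
force: [-0.2, 0.5, -1.7]
width: 0.258
```

Run:
```python
from h import *
st()
for n,b in (("scene",(110,130,270,250)),("top",(260,130,420,250))):
    im,d=eyes.get_image(n); crop(im,*b,f"{n[0]}_g2.png",5)
```

```text
t 4.6 p [ 0.4545 -0.0923  0.0426] yaw -4.99 tilt [-0.001   0.0018] F [-0.2  0.5 -1.7] M [0.07 0.02 0.02] w 0.258 j [-0.32  0.5   0.54  2.19 -0.48  0.57  0.49]
```

View pics/s_g2.png

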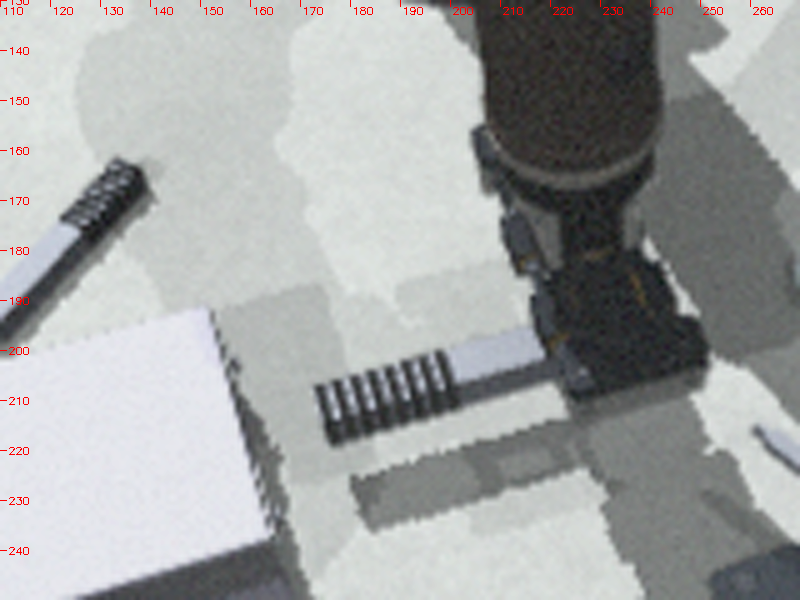

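View pics/t_g2.png

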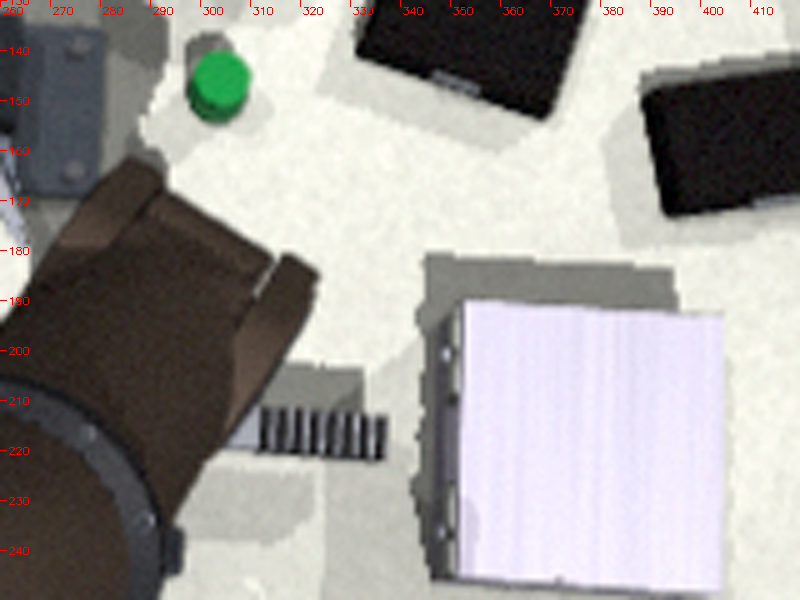

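Run:
```python
from h import *
st();go([.497,-.10,.09],-65)
go([.497,-.10,.011],-65)
```

```text
t 4.7 p [ 0.4546 -0.0954  0.0429] yaw -5.17 tilt [ 0.0001 -0.    ] F [-0.1  0.5 -2.9] M [0.06 0.02 0.  ] w 0.258 j [-0.31  0.5   0.54  2.19 -0.48  0.57  0.5 ]
shift [0.0852, 0.0016, -0.0942] turn [-0.0, -0.0001, 0.9971]
shift [0.0852, 0.0016, 0.0638] turn [-0.0, -0.0001, 0.9971]
```

>>> {"api": "play_rows", "payload": {"rows": [[[0.02, 0, -0.08], [0, 0, 0.1], -1], [[0.085, 0.002, -0.08], [0, 0, 1], -1], [[0.085, 0.002, -0.08], [0, 0, 1], -1], [[0.085, 0.002, -0.08], [0, 0, 1], -1], [[0.085, 0.002, -0.08], [0, 0, 1], -1], [[0.085, 0.002, -0.08], [0, 0, 1], -1], [[0.085, 0.002, -0.06], [0, 0, 1], -1], [[0.085, 0.002, 0], [0, 0, 1], -1], [[0.085, 0.002, 0.03], [0, 0, 1], -1], [[0.085, 0.002, 0.03], [0, 0, 1], -1]]}}

```text
clock: 5.7
position: [0.4955, -0.1014, 0.0264]
ee_rot: [2.643, -1.695, -0.004]
force: [-0.2, 0.5, -2.4]
width: 0.254
```

Run:
```python
from h import *
st()
im,d=eyes.get_image("scene"); crop(im,150,130,310,250,"s_g3.png",5)
```

```text
t 5.7 p [ 0.4955 -0.1014  0.0264] yaw -65.33 tilt [-0.0029 -0.0004] F [-0.2  0.5 -2.4] M [ 0.02  0.02 -0.05] w 0.254 j [-0.46  0.66  0.8   2.11 -0.76  0.69 -0.28]
```

View pics/s_g3.png

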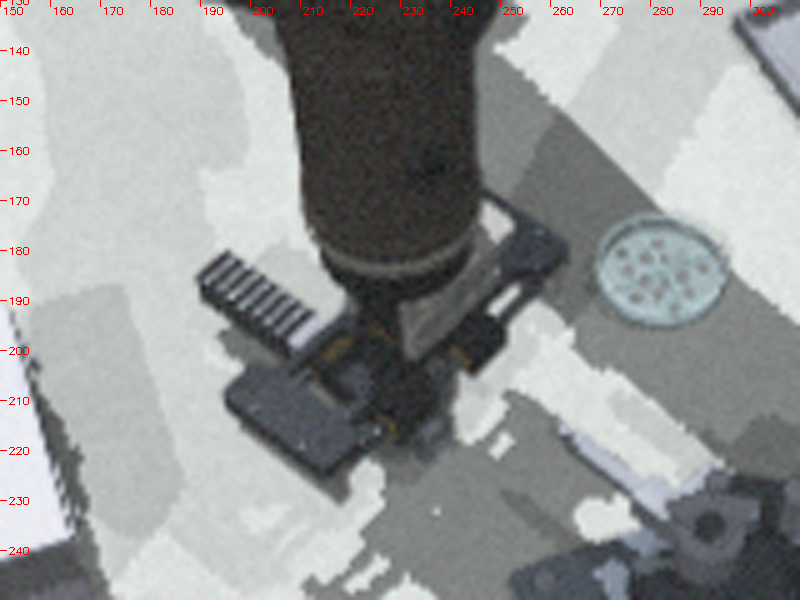

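>>> {"api": "play_rows", "payload": {"rows": [[[0, 0, 0.015], [0, 0, 0], -1], [[0, 0, 0.03], [0, 0, 0], -1], [[0, 0, 0.031], [0, 0, 0], -1], [[0, 0, 0.031], [0, 0, 0], 0.3], [[0, 0, 0.031], [0, 0, 0], 0.3], [[0, 0, 0.031], [0, 0, 0], 0.3], [[0, 0, 0.031], [0, 0, 0], 0.3], [[0, 0, -0.05], [0, 0, 0], 0.3], [[0, 0, -0.12], [0, 0, 0], 0.3], [[0, 0, -0.2], [0, 0, 0], 1]]}}

```text
clock: 6.75
position: [0.4962, -0.1005, 0.1287]
ee_rot: [2.645, -1.694, -0.002]
force: [1.2, 1.5, 0.4]
width: 0.693
```

Run:
```python
from h import *
st()
for n,b in (("scene",(150,130,310,250)),("top",(220,150,380,270))):
    im,d=eyes.get_image(n); crop(im,*b,f"{n[0]}_g4.png",5)
    np.savez(f"{n}4.npz",im=im,d=d)
st()
```

```text
t 6.75 p [ 0.4962 -0.1005  0.1287] yaw -65.26 tilt [-0.0014 -0.0002] F [1.2 1.5 0.4] M [-0.04  0.1  -0.01] w 0.693 j [-0.61  0.52  0.99  2.04 -0.57  0.89 -0.43]
t 6.85 p [ 0.4992 -0.1015  0.1318] yaw -65.26 tilt [ 0.0066 -0.0004] F [ 0.6  0.3 -0.2] M [-0.07  0.1  -0.01] w 0.78 j [-0.61  0.52  1.    2.03 -0.57  0.89 -0.43]
```

View pics/s_g4.png

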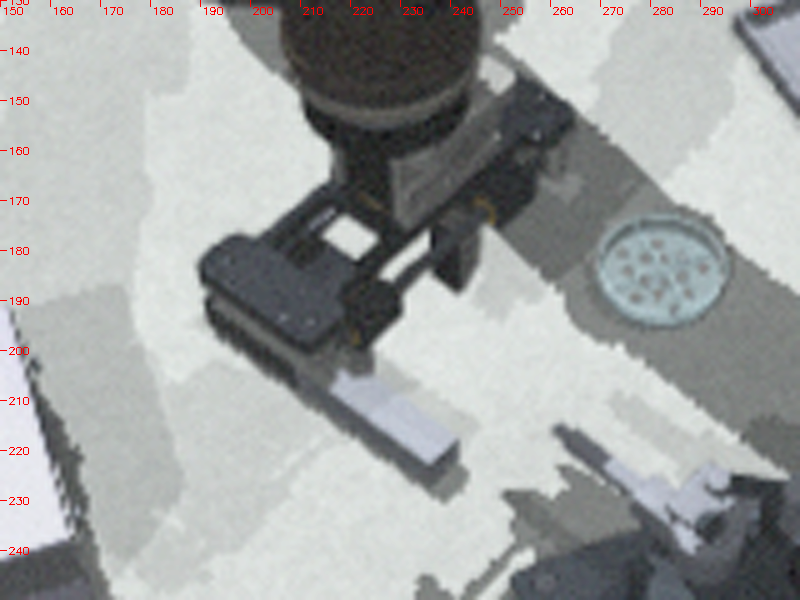

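View pics/t_g4.png

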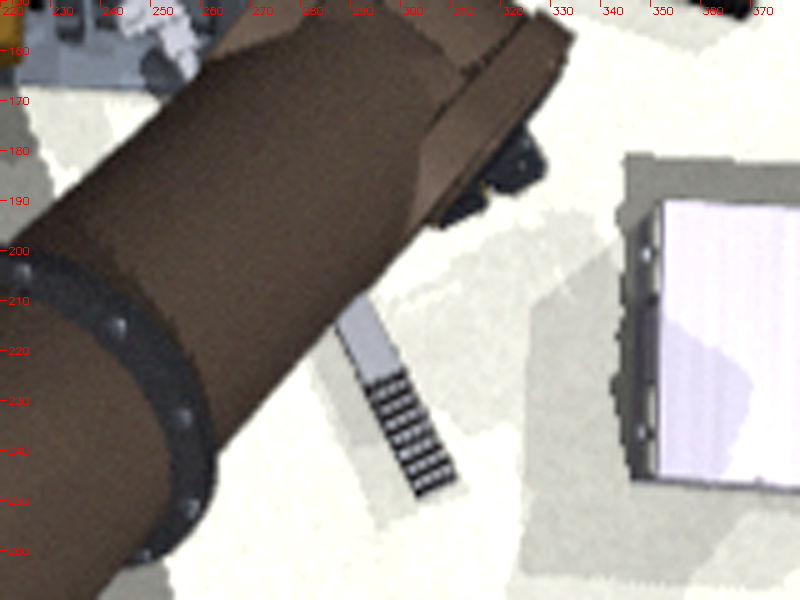

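Run:
```python
from h import *
o=.45
for n,L in (("top",[(304,249.4),(311.2,246),(292.8,227),(300.3,223.6)]),("scene",[(236,224.3),(241.8,217.8)])):
    for u,v in L: print(n,pix2z(n,u-o,v-o,.024).round(4))
s=arm.observe()
for f in(0,):
  p=np.array([.4965,-.101,.02]);
```

```text
top [ 0.349  -0.1547  0.024 ]
top [ 0.3588 -0.1761  0.024 ]
top [ 0.4153 -0.1233  0.024 ]
top [ 0.4252 -0.1458  0.024 ]
scene [ 0.528  -0.1022  0.024 ]
scene [ 0.5151 -0.0791  0.024 ]
```

Run:
```python
from h import *
st();go([.3989,-.1452,.12],-5)
```

```text
t 6.85 p [ 0.4992 -0.1015  0.1318] yaw -65.26 tilt [ 0.0066 -0.0004] F [ 0.6  0.3 -0.2] M [-0.07  0.1  -0.01] w 0.78 j [-0.61  0.52  1.    2.03 -0.57  0.89 -0.43]
shift [-0.0046, 0.219, 0.0224] turn [-0.0034, -0.0056, -1.0043]
```

>>> {"api": "play_rows", "payload": {"rows": [[[-0.002, 0.1, 0.0], [0, 0, -1], 1], [[-0.003, 0.219, 0.02], [0, 0, -1], 1], [[-0.003, 0.219, 0.02], [0, 0, -1], 1], [[-0.003, 0.219, 0.02], [0, 0, -1], 1], [[-0.003, 0.219, 0.02], [0, 0, -1], 1], [[-0.003, 0.219, 0.02], [0, 0, -1], 1], [[-0.003, 0.219, 0.02], [0, 0, -1], 1], [[-0.003, 0.219, 0.02], [0, 0, -1], 1]]}}

```text
clock: 7.65
position: [0.3965, -0.1449, 0.1176]
ee_rot: [-3.138, 0.14, 0.0]
force: [0.1, 0.2, 0.5]
width: 0.998
```

>>> {"api": "play_rows", "payload": {"rows": [[[0, 0, 0], [0, 0, -1], 1], [[0, 0, 0], [0, 0, -1], 1], [[0, 0, 0], [0, 0, -1], 1], [[0, 0, 0], [0, 0, -1], 1], [[0, 0, 0], [0, 0, -1], 1], [[0, 0, 0], [0, 0, -1], 1], [[0, 0, 0], [0, 0, -1], 1], [[0, 0, 0], [0, 0, -1], 1]]}}

```text
clock: 8.45
position: [0.3965, -0.1449, 0.1175]
ee_rot: [-2.791, -1.442, 0.0]
force: [0.7, -0.7, 0.4]
width: 0.997
```

Run:
```python
from h import *
st();go([.3989,-.1452,.12],114.5)
```

```text
t 8.45 p [ 0.3965 -0.1449  0.1175] yaw 54.65 tilt [-0.0003  0.0004] F [ 0.7 -0.7  0.4] M [0.01 0.   0.05] w 0.997 j [-0.14  0.28  0.45  2.21 -0.19  0.69  1.39]
shift [0.0023, 0.0042, -0.005] turn [-0.0004, -0.0004, -0.9975]
```

>>> {"api": "play_rows", "payload": {"rows": [[[0.002, 0.004, 0], [0, 0, -1], 1], [[0.002, 0.004, 0], [0, 0, -1], 1], [[0.002, 0.004, 0], [0, 0, -1], 1], [[0.002, 0.004, 0], [0, 0, -1], 1], [[0.002, 0.004, 0], [0, 0, -1], 1], [[0.002, 0.004, 0], [0, 0, -1], 1], [[0.002, 0.004, 0], [0, 0, -1], 1], [[0.002, 0.004, 0.05], [0, 0, -1], 1], [[0.002, 0.004, 0.05], [0, 0, -1], 1]]}}

```text
clock: 9.35
position: [0.3974, -0.1449, 0.091]
ee_rot: [-1.701, -2.637, 0.002]
force: [-0.5, -0.0, -0.5]
width: 1.002
```

Run:
```python
from h import *
im,d=eyes.get_image("scene"); crop(im,150,120,310,240,"s_g5.png",5)
st();go([.3989,-.1452,.0115],114.4)
```

```text
t 9.4 p [ 0.3977 -0.1451  0.0919] yaw 114.4 tilt [-0.0034  0.0007] F [ 0.1 -0.3  0.2] M [ 0.01 -0.01  0.02] w 0.998 j [ 0.07  0.31  0.19  2.22 -0.1   0.62  2.33]
shift [-0.0016, 0.0025, 0.1608] turn [-0.0027, -0.0019, 0.0001]
```

View pics/s_g5.png

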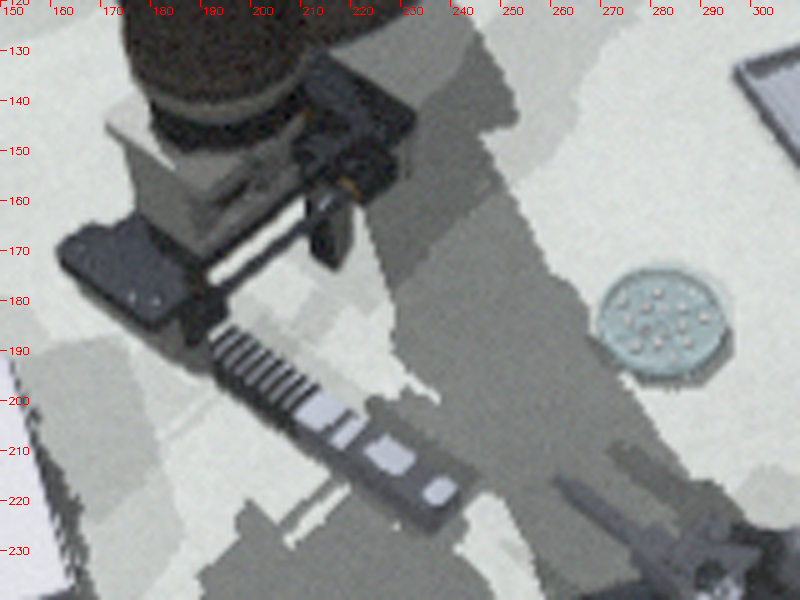

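>>> {"api": "play_rows", "payload": {"rows": [[[-0.002, 0.002, 0.08], [0, 0, 0], 0.6], [[-0.002, 0.002, 0.13], [0, 0, 0], 0], [[-0.002, 0.002, 0.16], [0, 0, 0], 0], [[-0.002, 0.002, 0.16], [0, 0, 0], -1], [[-0.002, 0.002, 0.16], [0, 0, 0], -1], [[-0.002, 0.002, 0.16], [0, 0, 0], -1], [[-0.002, 0.002, 0.16], [0, 0, 0], -1], [[-0.002, 0.002, 0.16], [0, 0, 0], -1], [[-0.002, 0.002, 0.16], [0, 0, 0], -1], [[-0.002, 0.002, 0.16], [0, 0, 0], -1]], "newtons": 50}}

```text
clock: 10.4
position: [0.4005, -0.1457, 0.0131]
ee_rot: [1.693, 2.646, 0.001]
force: [-1.2, -0.5, 7.3]
width: 0.255
```

>>> {"api": "play_rows", "payload": {"rows": [[[0, 0, 0], [0, 0, 0], -1], [[0, 0, 0], [0, 0, 0], -1], [[0, 0, 0], [0, 0, 0], -1]]}}

```text
clock: 10.7
position: [0.4005, -0.1457, 0.0131]
ee_rot: [1.693, 2.646, 0.001]
force: [-1.6, 0.5, 8.0]
width: 0.254
```

Run:
```python
from h import *
st()
```

```text
t 10.7 p [ 0.4005 -0.1457  0.0131] yaw 114.77 tilt [0.0006 0.0001] F [-1.6  0.5  8. ] M [0.29 0.28 0.11] w 0.254 j [ 0.12  0.48  0.14  2.27 -0.16  0.4   2.39]
```

Run:
```python
from h import *
go([.418,-.097,.066],112.4)
```

```text
shift [0.0737, 0.0726, -0.1057] turn [0.0006, 0.0001, 0.0395]
```

>>> {"api": "play_rows", "payload": {"rows": [[[0, 0, -0.05], [0, 0, 0], -1], [[0, 0, -0.106], [0, 0, 0], -1], [[0.03, 0.03, -0.106], [0, 0, 0.02], -1], [[0.06, 0.06, -0.106], [0, 0, 0.04], -1], [[0.074, 0.072, -0.106], [0, 0, 0.04], -1], [[0.074, 0.072, -0.106], [0, 0, 0.04], -1]]}}

```text
clock: 11.3
position: [0.4174, -0.096, 0.0655]
ee_rot: [-1.744, -2.612, 0.0]
force: [-0.3, -0.4, -2.2]
width: 0.257
```

Run:
```python
from h import *
for n,b in (("scene",(190,150,320,250)),("top",(220,120,350,220))):
    im,d=eyes.get_image(n); crop(im,*b,f"{n[0]}_g6.png",6)
    np.savez(f"{n}6.npz",im=im,d=d)
st()
```

```text
t 11.4 p [ 0.4169 -0.0976  0.0655] yaw 112.39 tilt [-0.0009 -0.0003] F [-0.2  0.5 -1.6] M [ 0.03  0.11 -0.02] w 0.259 j [-0.05  0.37  0.19  2.23 -0.13  0.55  2.21]
```

View pics/s_g6.png

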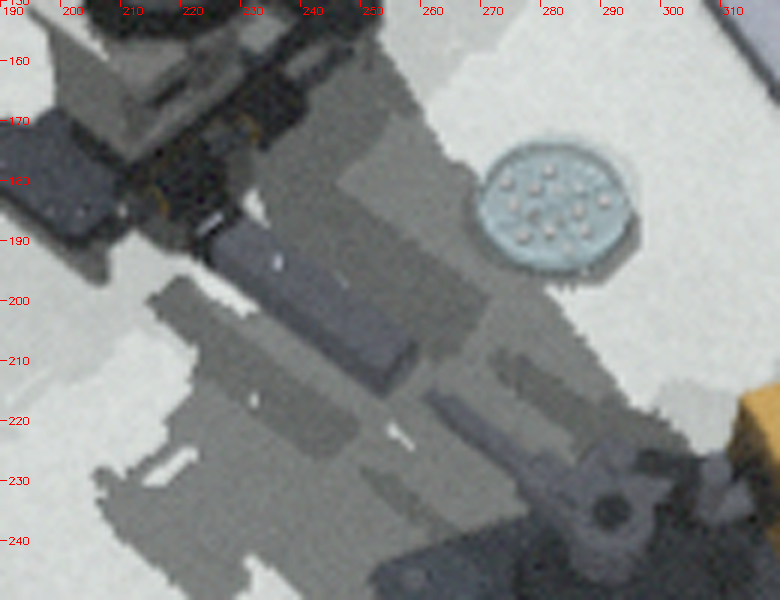

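View pics/t_g6.png

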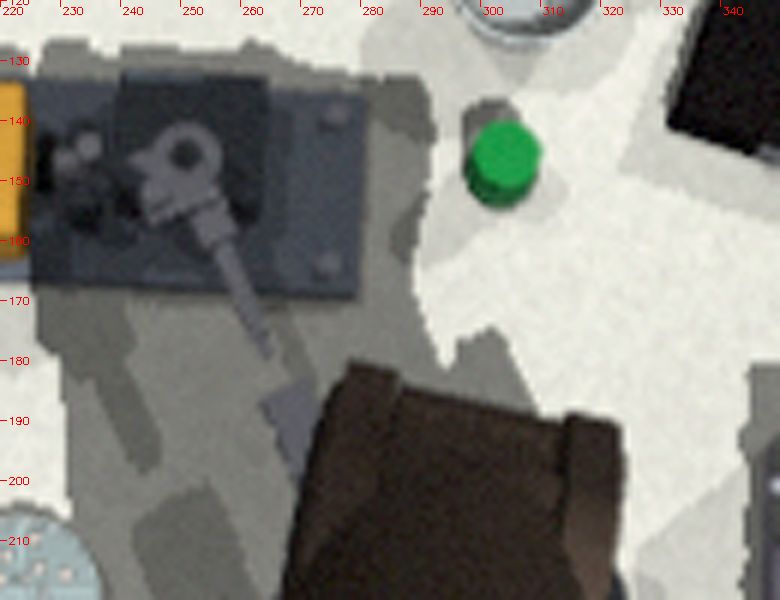

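Run:
```python
from h import *
o=.42
g=lambda n,u,v,z:pix2z(n,u-o,v-o,z)[:2].round(4)
print("top mouth",g("top",263.7,187.2,.077),g("top",271,183,.077),"tip",g("top",264.8,179.5,.068),"lever pts",g("top",257.5,164.3,.070),"piv",g("top",251,145.8,.087))
print("scn mouth",g("scene",190+417/6,150+338/6,.077),g("scene",190+381/6,150+374/6,.077),"tip",g("scene",261.2,215.9,.068),"piv",g("scene",190+611/6,150+512/6,.087))
for k in("top","scene"):
  z=np.load(k+"6.npz");P=cloud(k,z["d"])
  piv=np.array([.652,-.0005]);a=np.deg2rad(202.4);e=np.array([np.cos(a),np.sin(a)]);nn=np.array([-e[1],e[0]])
  q=P.reshape(-1,3);w=(q[:,:2]-piv);r=w@e;l=w@nn
  for r0,r1 in((.06,.08),(.08,.1),(.1,.108),(.12,.135),(.135,.15),(.15,.17),(.17,.19)):
    m=(r>r0)&(r<r1)&(abs(l)<.03)&(q[:,2]>.04)&(q[:,2]<.1)
    if m.sum()>3: print(k,r0,r1,m.sum(),"lat",l[m].min().round(4),l[m].max().round(4),np.median(l[m]).round(4),"z",np.percentile(q[m,2],[10,50,90]).round(4))
```

```text
top mouth [ 0.5265 -0.0377] [ 0.5387 -0.059 ] tip [ 0.5511 -0.0413] lever pts [ 0.5967 -0.0203] piv [ 0.6484 -0.0018]
scn mouth [ 0.5341 -0.0344] [ 0.5449 -0.0572] tip [ 0.5584 -0.0408] piv [ 0.6545 -0.0025]
top 0.06 0.08 25 lat -0.0045 0.0057 0.0006 z [0.0654 0.0678 0.0711]
top 0.08 0.1 24 lat -0.0048 0.0052 -0.0003 z [0.0647 0.0694 0.0722]
top 0.1 0.108 5 lat -0.0029 0.0021 -0.0002 z [0.0644 0.0687 0.0709]
top 0.12 0.135 30 lat -0.0126 0.0105 -0.0023 z [0.0688 0.0751 0.0779]
top 0.135 0.15 43 lat -0.0125 0.0113 -0.0009 z [0.0714 0.0749 0.0777]
top 0.15 0.17 28 lat -0.0124 0.0013 -0.008 z [0.07   0.0739 0.078 ]
scene 0.06 0.08 35 lat -0.0061 0.005 0.0007 z [0.0628 0.0685 0.0702]
scene 0.08 0.1 30 lat -0.0058 0.0055 0.0011 z [0.0625 0.0682 0.0694]
scene 0.1 0.108 4 lat -0.003 0.0017 0.0 z [0.0623 0.0656 0.0663]
scene 0.12 0.135 85 lat -0.0148 0.011 -0.001 z [0.0538 0.0696 0.0763]
scene 0.135 0.15 62 lat -0.0152 0.011 0.0031 z [0.0589 0.0744 0.0762]
scene 0.15 0.17 78 lat -0.014 0.0111 0.0038 z [0.0582 0.074  0.0763]
scene 0.17 0.19 79 lat -0.0134 0.0109 0.0047 z [0.0585 0.0744 0.0762]
```

>>> {"api": "play_rows", "payload": {"rows": [[[-0.002, 0.01, 0], [0, 0, 0], -1], [[-0.002, 0.03, 0], [0, 0, 0], -1], [[-0.002, 0.05, 0], [0, 0, 0], -1], [[-0.002, 0.065, 0], [0, 0, 0], -1], [[-0.002, 0.08, 0], [0, 0, 0], -1], [[-0.002, 0.08, 0], [0, 0, 0], -1]]}}

```text
clock: 12.0
position: [0.4562, -0.0822, 0.0657]
ee_rot: [1.747, 2.61, 0.001]
force: [-0.0, -0.1, -2.7]
width: 0.261
```

Run:
```python
from h import *
for n,b in (("scene",(190,150,320,250)),):
    im,d=eyes.get_image(n); crop(im,*b,f"{n[0]}_g7.png",6)
st()
```

```text
t 12.05 p [ 0.4553 -0.0825  0.0656] yaw 112.4 tilt [ 0.0001 -0.    ] F [-1.1 -0.6 -2.3] M [0.   0.11 0.01] w 0.257 j [-0.09  0.41  0.19  2.16 -0.14  0.59  2.17]
```

View pics/s_g7.png

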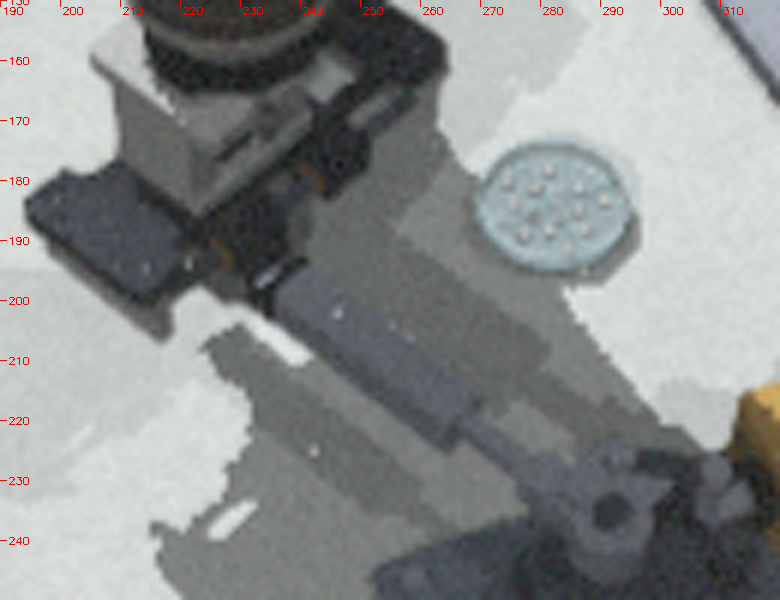

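>>> {"api": "play_rows", "payload": {"rows": [[[0, 0.02, 0], [0, 0, 0], -1], [[0, 0.04, 0], [0, 0, 0], -1], [[0, 0.055, 0], [0, 0, 0], -1], [[0, 0.066, 0], [0, 0, 0], -1], [[0, 0.066, 0], [0, 0, 0], -1]]}}

```text
clock: 12.55
position: [0.4864, -0.0697, 0.0657]
ee_rot: [1.747, 2.61, 0.001]
force: [0.3, 1.0, -2.4]
width: 0.256
```

Run:
```python
from h import *
for n,b in (("scene",(190,150,320,250)),("top",(220,120,350,220))):
    im,d=eyes.get_image(n); crop(im,*b,f"{n[0]}_g8.png",6)
st()
```

```text
t 12.65 p [ 0.4852 -0.0703  0.0656] yaw 112.36 tilt [-0.0005 -0.    ] F [-0.9 -0.1 -2.4] M [0.03 0.07 0.05] w 0.26 j [-0.11  0.45  0.19  2.09 -0.14  0.62  2.14]
```

View pics/s_g8.png

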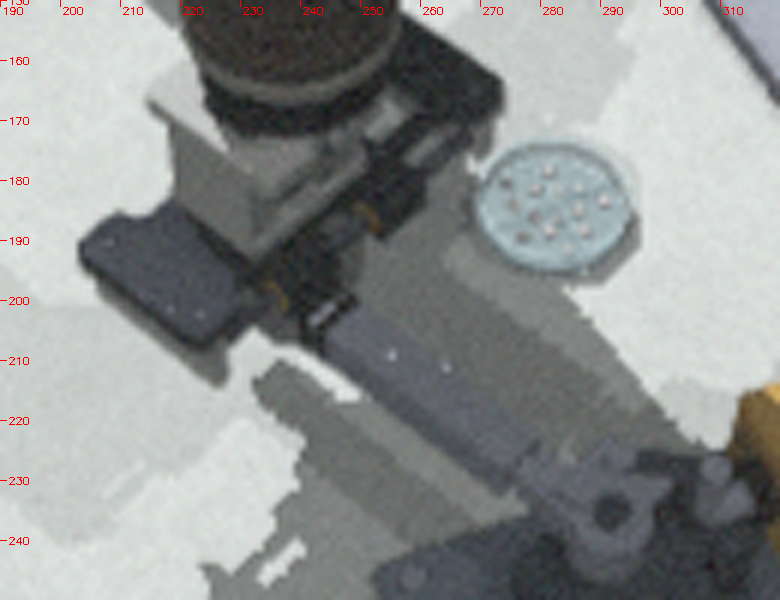

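View pics/t_g8.png

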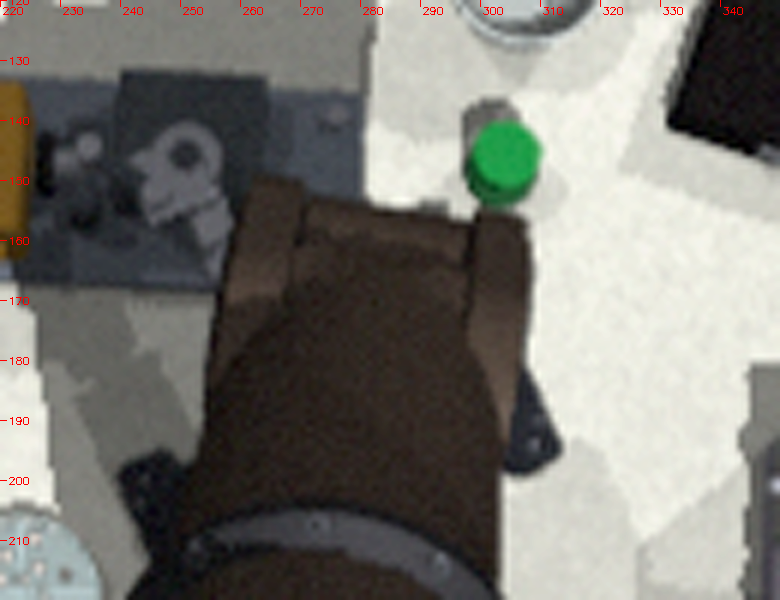

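```bash
cat > sw.py <<'E'
from h import *
import sys
piv=np.array([.652,-.0005]);r=.181
d0,d1=float(sys.argv[1]),float(sys.argv[2]);n=int(sys.argv[3])
th0=202.4
P=lambda d:np.append(piv+r*np.array([np.cos(np.deg2rad(th0-d)),np.sin(np.deg2rad(th0-d))]),.0656)
p0=P(d0);R0=down(th0-90-d0)
st();print("ideal base",p0)
for d in np.linspace(d0,d1,n+1)[1:]:
    print(round(d,1),(R0.inv().apply(P(d)-p0)/.5).round(3).tolist(),(R0.inv()*down(th0-90-d)).as_rotvec()[2].round(4)/np.deg2rad(60))
E
python3 sw.py 0 35 7; python3 sw.py 35 70 7
```

```text
t 12.65 p [ 0.4852 -0.0703  0.0656] yaw 112.36 tilt [-0.0005 -0.    ] F [-0.9 -0.1 -2.4] M [0.03 0.07 0.05] w 0.26 j [-0.11  0.45  0.19  2.09 -0.14  0.62  2.14]
ideal base [ 0.48465717 -0.06947374  0.0656    ]
5.0 [0.032, 0.001, 0.0] 0.08336535919153479
10.0 [0.063, 0.005, 0.0] 0.16663522541721443
15.0 [0.094, 0.012, 0.0] 0.2500005846087492
20.0 [0.124, 0.022, 0.0] 0.333365943800284
25.0 [0.153, 0.034, 0.0] 0.41663581002596367
30.0 [0.181, 0.048, 0.0] 0.5000011692174984
35.0 [0.208, 0.065, 0.0] 0.5833665284090332
t 12.65 p [ 0.4852 -0.0703  0.0656] yaw 112.36 tilt [-0.0005 -0.    ] F [-0.9 -0.1 -2.4] M [0.03 0.07 0.05] w 0.26 j [-0.11  0.45  0.19  2.09 -0.14  0.62  2.14]
ideal base [0.47535907 0.03898393 0.0656    ]
40.0 [0.032, 0.001, 0.0] 0.08336535919153479
45.0 [0.063, 0.005, 0.0] 0.16663522541721443
50.0 [0.094, 0.012, 0.0] 0.2500005846087492
55.0 [0.124, 0.022, 0.0] 0.333365943800284
60.0 [0.153, 0.034, 0.0] 0.41663581002596367
65.0 [0.181, 0.048, 0.0] 0.5000011692174984
70.0 [0.208, 0.065, 0.0] 0.5833665284090332
```

>>> {"api": "play_rows", "payload": {"rows": [[[0.032, 0.001, 0], [0, 0, 0.083], -1], [[0.063, 0.005, 0], [0, 0, 0.167], -1], [[0.094, 0.012, 0], [0, 0, 0.25], -1], [[0.124, 0.022, 0], [0, 0, 0.333], -1], [[0.153, 0.034, 0], [0, 0, 0.417], -1], [[0.181, 0.048, 0], [0, 0, 0.5], -1], [[0.208, 0.065, 0], [0, 0, 0.583], -1]], "newtons": 60}}

```text
clock: 13.35
position: [0.4751, 0.0336, 0.0657]
ee_rot: [2.461, 1.948, -0.005]
force: [-0.1, -18.8, -1.1]
width: 0.254
```

Run:
```python
from h import *
for n,b in (("scene",(200,150,330,250)),):
    im,d=eyes.get_image(n); crop(im,*b,f"{n[0]}_g9.png",6)
st()
```

```text
t 13.4 p [0.4756 0.0367 0.0655] yaw 76.55 tilt [-0.0004 -0.0027] F [ -0.  -15.8  -0.5] M [-3.77  0.36 -1.55] w 0.256 j [-0.48  0.44  0.37  2.13 -0.27  0.61  1.43]
```

View pics/s_g9.png

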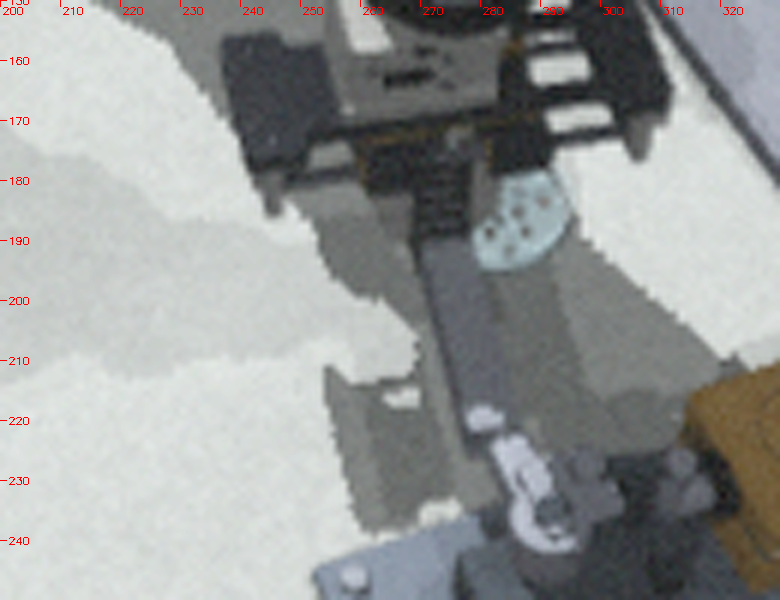

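>>> {"api": "play_rows", "payload": {"rows": [[[0.032, 0.001, 0], [0, 0, 0.083], -1], [[0.063, 0.005, 0], [0, 0, 0.167], -1], [[0.094, 0.012, 0], [0, 0, 0.25], -1], [[0.124, 0.022, 0], [0, 0, 0.333], -1], [[0.153, 0.034, 0], [0, 0, 0.417], -1], [[0.181, 0.048, 0], [0, 0, 0.5], -1], [[0.204, 0.063, 0], [0, 0, 0.575], -1], [[0.204, 0.063, 0], [0, 0, 0.575], -1]]}}

```text
clock: 14.2
position: [0.5298, 0.1325, 0.0657]
ee_rot: [-2.924, -1.148, -0.002]
force: [-0.4, 0.9, -3.2]
width: 0.257
```

Run:
```python
from h import *
for n,b in (("scene",(230,150,360,250)),("top",(170,110,300,210))):
    im,d=eyes.get_image(n); crop(im,*b,f"{n[0]}_g10.png",6)
st()
```

```text
t 14.3 p [0.5282 0.1305 0.0655] yaw 42.99 tilt [-0.0009 -0.0005] F [ 0.2 -1.  -3. ] M [0.03 0.08 0.01] w 0.26 j [-0.72  0.56  0.54  1.98 -0.42  0.72  0.82]
```

View pics/s_g10.png

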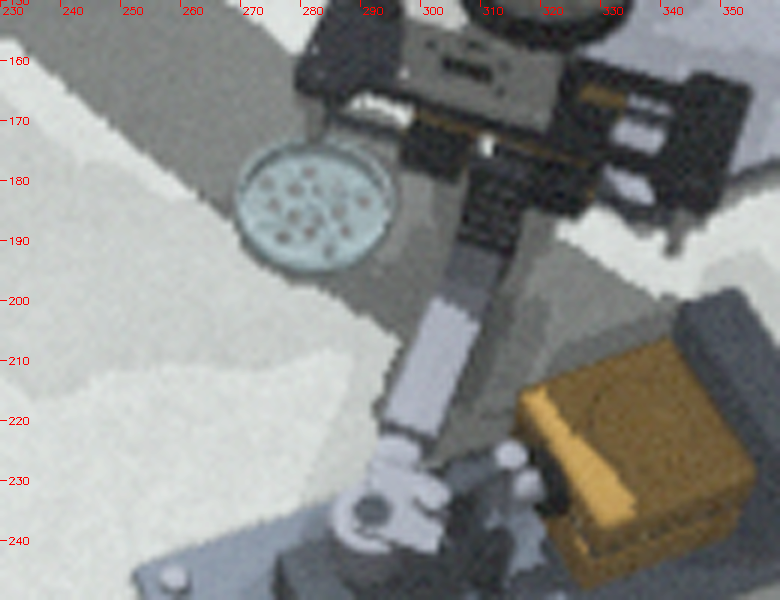

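View pics/t_g10.png

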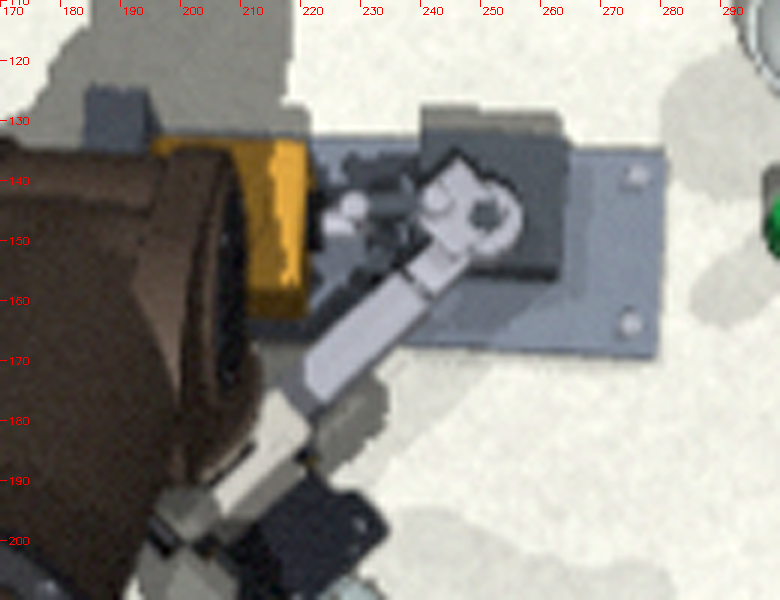

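>>> {"api": "play_rows", "payload": {"rows": [[[0, -0.02, 0], [0, 0, 0], -1], [[0, -0.05, 0], [0, 0, 0], -1], [[0, -0.09, 0], [0, 0, 0], -1], [[0, -0.13, 0], [0, 0, 0], -1], [[0, -0.17, 0], [0, 0, 0], -1], [[0, -0.19, 0], [0, 0, 0], -1], [[0, -0.19, -0.1], [0, 0, 0], -1], [[0, -0.19, -0.15], [0, 0, 0], -1], [[0, -0.19, -0.15], [0, 0, 0], -1]]}}

```text
clock: 15.2
position: [0.4658, 0.2015, 0.1438]
ee_rot: [-2.923, -1.148, -0.009]
force: [0.3, 0.6, -1.7]
width: 0.257
```

Run:
```python
from h import *
for n,b in (("scene",(230,150,360,250)),("top",(90,110,250,230))):
    im,d=eyes.get_image(n); crop(im,*b,f"{n[0]}_g11.png",6 if n=="scene" else 5)
    np.savez(f"{n}11.npz",im=im,d=d)
st()
```

```text
t 15.3 p [0.4638 0.2009 0.1407] yaw 42.92 tilt [0.0003 0.0011] F [-0.7 -0.2 -3.8] M [0.04 0.13 0.02] w 0.253 j [-1.    0.39  0.64  2.01 -0.32  0.83  0.57]
```

View pics/s_g11.png

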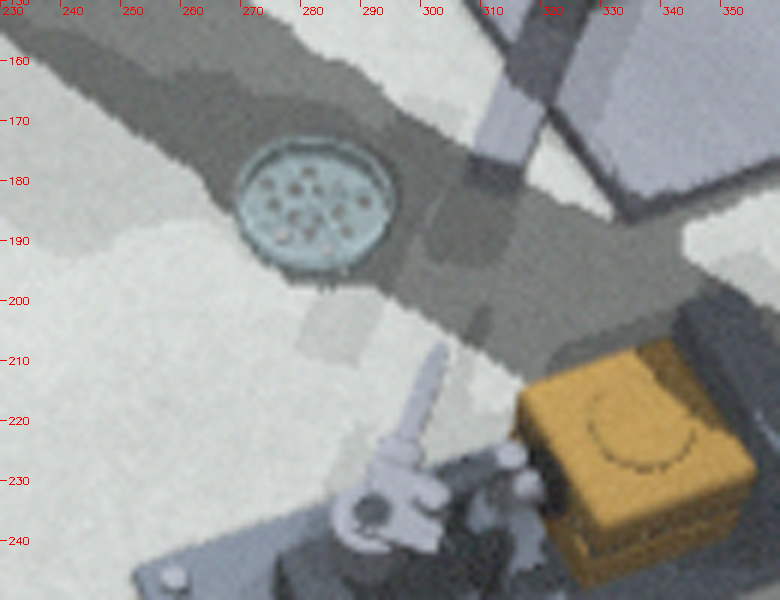

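View pics/t_g11.png

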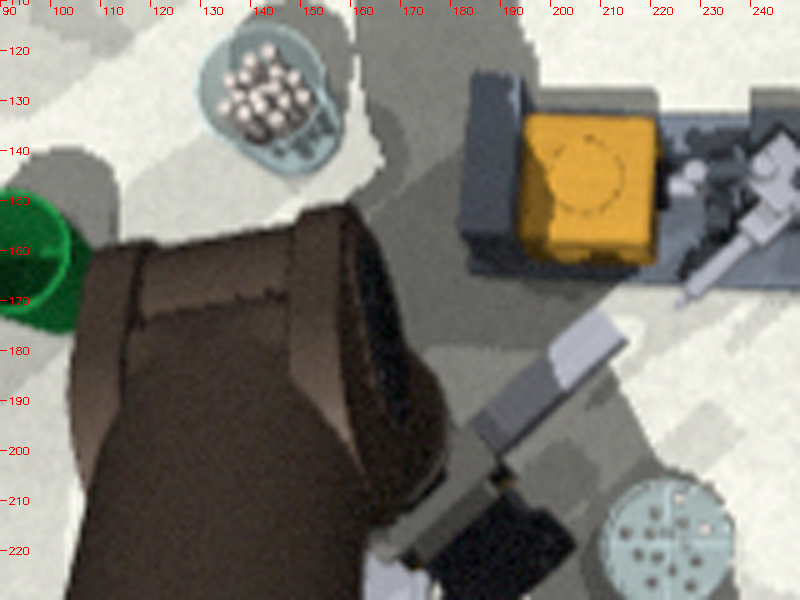

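Run:
```python
from h import *
o=.42
for n,t,p in(("top",(226,171),(251,145.8)),("scene",(303.8,207.2),(291.8,235.2))):
    T=pix2z(n,t[0]-o,t[1]-o,.068)[:2];P=pix2z(n,p[0]-o,p[1]-o,.087)[:2];d=T-P
    print(n,T,P,np.hypot(*d),np.rad2deg(np.arctan2(d[1],d[0])))
go([.372+.035*0,.311,.14],90)
# tray center
print(np.mean([[0.515,.394],[.5134,.2249],[.2682,.2293],[.2733,.3959]],0)+[.0025,.0008])
```

```text
top [0.57791239 0.07279485] [ 0.64843247 -0.00176827] 0.1026291415148458 133.40374639320265
scene [0.58142682 0.07621192] [ 0.65413446 -0.00236285] 0.10705323681478149 132.77903481227582
shift [0.0155, -0.2863, 0.0017] turn [-0.0001, -0.0011, -0.7847]
[0.394975 0.311825]
```

Run:
```python
from h import *
go([.355,.312,.13],90)
```

```text
shift [-0.0081, -0.3109, 0.0217] turn [-0.0001, -0.0011, -0.7847]
```

>>> {"api": "play_rows", "payload": {"rows": [[[-0.002, -0.08, 0], [0, 0, -0.14], -1], [[-0.004, -0.16, 0], [0, 0, -0.28], -1], [[-0.006, -0.24, 0.01], [0, 0, -0.42], -1], [[-0.008, -0.311, 0.02], [0, 0, -0.56], -1], [[-0.008, -0.311, 0.02], [0, 0, -0.7], -1], [[-0.008, -0.311, 0.02], [0, 0, -0.785], -1], [[-0.008, -0.311, 0.06], [0, 0, -0.785], -1], [[-0.008, -0.311, 0.12], [0, 0, -0.785], -1], [[-0.008, -0.311, 0.12], [0, 0, -0.785], -1]]}}

```text
clock: 16.2
position: [0.3529, 0.3093, 0.0771]
ee_rot: [2.222, 2.221, -0.012]
force: [-0.2, -0.6, -2.5]
width: 0.258
```

Run:
```python
from h import *
for n,b in (("scene",(260,90,420,210)),("top",(90,170,250,290))):
    im,d=eyes.get_image(n); crop(im,*b,f"{n[0]}_g12.png",5)
st();go([.355,.312,.0185],90)
```

```text
t 16.3 p [0.3547 0.3107 0.0799] yaw 89.94 tilt [-0.0022 -0.0027] F [ 0.1  0.5 -2.5] M [0.07 0.06 0.  ] w 0.259 j [-1.12  0.41  0.37  2.13 -0.24  0.64  0.99]
shift [0.003, 0.0008, 0.1229] turn [-0.0021, 0.0026, -0.0009]
```

View pics/s_g12.png

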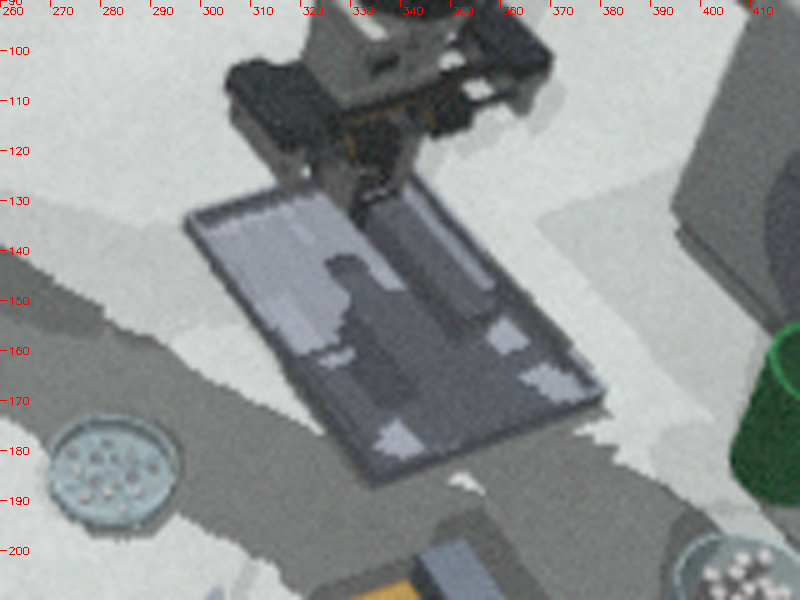

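>>> {"api": "play_rows", "payload": {"rows": [[[0, 0, 0.05], [0, 0, 0], -1], [[0, 0, 0.09], [0, 0, 0], -1], [[0, 0, 0.115], [0, 0, 0], -1], [[0, 0, 0.122], [0, 0, 0], -1], [[0, 0, 0.122], [0, 0, 0], -1]]}}

```text
clock: 16.8
position: [0.3557, 0.3118, 0.02]
ee_rot: [-2.222, -2.221, 0.0]
force: [-0.1, 0.3, -2.2]
width: 0.257
```

Run:
```python
from h import *
st()
```

```text
t 16.8 p [0.3557 0.3118 0.02  ] yaw 89.97 tilt [-0.0001 -0.    ] F [-0.1  0.3 -2.2] M [0.02 0.06 0.02] w 0.257 j [-1.06  0.52  0.3   2.17 -0.32  0.5   1.06]
```

Lower 1.5 mm more, then release and lift.

>>> {"api": "play_rows", "payload": {"rows": [[[0, 0, 0.003], [0, 0, 0], -1], [[0, 0, 0.003], [0, 0, 0], -1], [[0, 0, 0.003], [0, 0, 0], 0], [[0, 0, 0.003], [0, 0, 0], 0], [[0, 0, 0.003], [0, 0, 0], 0.2], [[0, 0, 0.003], [0, 0, 0], 0.2], [[0, 0, -0.05], [0, 0, 0], 0.2], [[0, 0, -0.15], [0, 0, 0], 0.2], [[0, 0, -0.25], [0, 0, 0], 0.2], [[0, 0, -0.3], [0, 0, 0], 0.2]]}}

```text
clock: 17.8
position: [0.3567, 0.3124, 0.1734]
ee_rot: [-2.222, -2.22, -0.007]
force: [-0.3, 0.5, 0.1]
width: 0.602
```

Run:
```python
from h import *
st();go([.25,.45,.28],60)
```

```text
t 17.8 p [0.3567 0.3124 0.1734] yaw 89.95 tilt [0.0027 0.0032] F [-0.3  0.5  0.1] M [ 0.01 -0.05 -0.03] w 0.602 j [-1.2   0.26  0.45  2.04 -0.15  0.86  0.91]
shift [0.2757, -0.213, -0.2129] turn [0.0017, -0.0037, 0.4991]
```

>>> {"api": "play_rows", "payload": {"rows": [[[0.2, -0.15, -0.2], [0, 0, 0.4], 0.2], [[0.2, -0.15, -0.2], [0, 0, 0.4], 0.2], [[0.28, -0.21, -0.2], [0, 0, 0.4], 0.2], [[0.28, -0.21, -0.2], [0, 0, 0.4], 0.2], [[0.28, -0.21, -0.2], [0, 0, 0.4], 0.2], [[0.28, -0.21, -0.2], [0, 0, 0.4], 0.2], [[0.28, -0.21, -0.2], [0, 0, 0.4], 0.2]]}}

```text
clock: 18.5
position: [0.2508, 0.4512, 0.2694]
ee_rot: [2.634, 1.711, -0.0]
force: [0.4, 0.7, 0.3]
width: 0.603
```

Run:
```python
from h import *
for n in ("scene","top"):
    im,d=eyes.get_image(n); cv2.imwrite(f"pics/{n}_end.png",cv2.convertScaleAbs(cv2.resize(im[:,:,::-1],(800,600),interpolation=cv2.INTER_CUBIC),alpha=1.4))
    P=cloud(n,d);m=(P[...,0]>.28)&(P[...,0]<.51)&(P[...,1]>.24)&(P[...,1]<.385)&(P[...,2]>.018)&(P[...,2]<.06)
    q=P[m];print(n,len(q),cv2.minAreaRect(q[:,:2].astype(np.float32)),np.percentile(q[:,2],[5,50,95]))
st()
```

```text
scene 379 ((0.38425853848457336, 0.31270718574523926), (0.028890497982501984, 0.2081860452890396), 89.47140502929688) [0.02038678 0.02637534 0.02954295]
top 547 ((0.3944086730480194, 0.3106204569339752), (0.17891335487365723, 0.02703985571861267), 0.2398226112127304) [0.02188163 0.02716828 0.03127159]
t 18.6 p [0.2515 0.4503 0.2692] yaw 65.86 tilt [-0.0001 -0.0013] F [0.  0.7 0.2] M [ 0.03  0.02 -0.01] w 0.6 j [-1.55  0.23  0.48  1.81 -0.12  1.12  0.12]
```

View pics/scene_end.png

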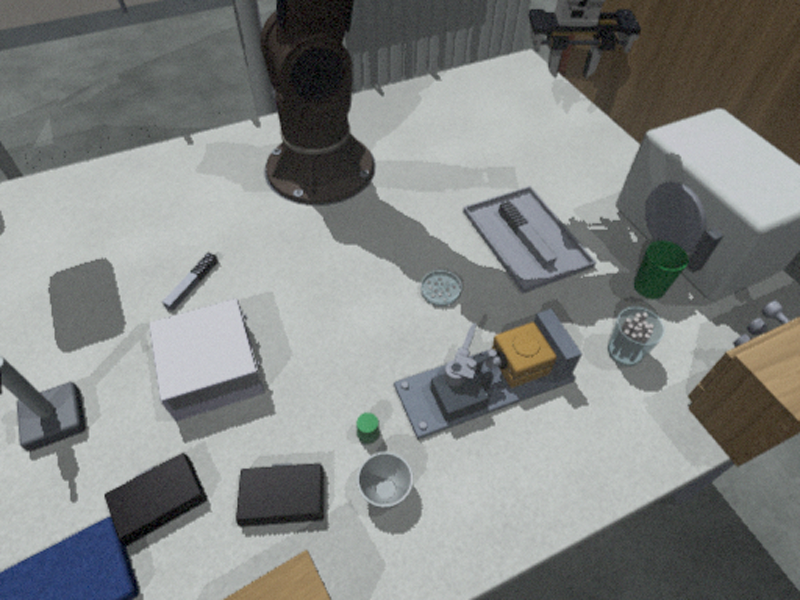

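View pics/top_end.png

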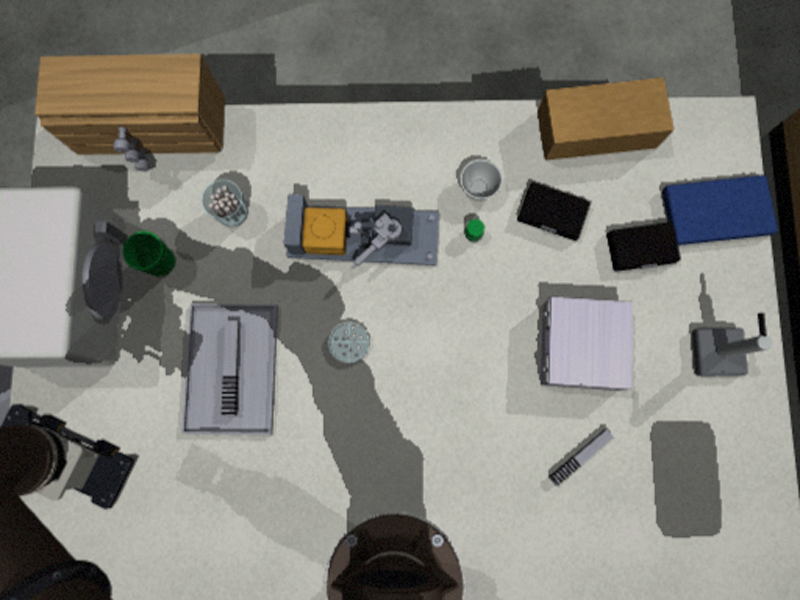

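The bar lies flat in the tray (top picture 232,365) and the lever is still thrown (355,255). The flask is against the end stop and the bystanders have not moved. Handing in.

```bash
python3 -c "
from cell import arm
print(arm.sign_off())"
```

```text
the job is handed in; nothing more can be done
None
```

The flask is locked in the clamp and the bar lies flat in the tray. I handed the job in at about 18.6 s.

**What I did:**
- I pulled the bar out of the rack by its mouth end, set it down briefly on clear bench and regripped it on the ribs, about 131 mm from the mouth.
- I slid it about 55 mm onto the stub and swung the lever about 70°.
- I then drew the bar off and released it in the middle of the tray.

**Last checks:**
- **Lever:** it measured about 133° in the world frame, about 1.21 rad of travel against the nominal 1.2. The side force fell from about 19 N to zero after the dead point, and the lever stayed over with the bar off.
- **Bar:** it lies level on the tray floor, near the tray's centre.
- **Other things:** the flask is against the end stop. The other items look unmoved in both pictures, though I compared them only by eye.

**What disagreed or was not ideal:**
- The two cameras differ by about 5 mm in x. I averaged them, and the result agreed with the arm to 1–2 mm.
- When I set the bar down to regrip it, it dropped about 6 mm because I had first gripped it low. It did not move noticeably.
- The regrip showed about 8 N of vertical force, which went away on lifting.

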